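# Clip the coffee scoop's snap hook to the tether eye

## Robot

A 6-joint arm with a two-finger parallel gripper is mounted at the origin on the work surface. World frame = base frame: x ahead of the robot, y to its left, z up, the work surface at z = 0. Lengths are in m, angles in rad, forces in N, time in s.
With the tool pointing down it reaches from about 0.3 to 0.875 m from the base axis. Payload 6.4 kg.
Tool frame: the origin (TCP) lies midway between the tips of the shut fingers; the grasp point (between the pads) lies 19 mm behind it; z points along the fingers, y is the line along which they close (so a half turn about z gives the same grasp; the last joint's range is limited). The gripper opens to 85 mm and grips with 20 to 120 N. Pads are 22 mm wide; open, the fingers measure 114 mm over their backs; the gripper's body (76 mm by 85 mm) begins 54 mm behind the grasp point. The pads swing forward as they close: fully open they stand 13 mm farther back than shut.
Start: joints at [0.914, 0.181, 1.607, -0, 1.354, -0.206], TCP at [0.251, 0.518, 0.231] pointing down, gripper open.
Joint ranges: [-2.99, 2.99], [-0.89, 2.07], [0.3, 2.58], [-1.14, 4.28], [0, 2.63], [-3.12, 3.12]. Speed limits (rad/s): [2.57, 2.57, 3.01, 3.14, 3.14, 3.14].

## Interface

Orientations are given as a unit quaternion [w, x, y, z].
In Python, from bench import status, camera, ctrl gives the robot as it stands. The module is installed in compiled form; this text tells all that it offers.
- The arm moves only by the shell command python3 -m handwheel 'ROWS'. ROWS is JSON, a list that holds one entry, the list of rows, each a list of 7 numbers: the opening, from -1 (shut) to 1 (fully open), then the shift along the tool's x, y, z in cm, then the turn, a rotation vector about the tool's x, y, z in degrees. A call has 1 to 10 rows; each row is the pose to reach, as a shift and turn from the pose commanded when the call began, along the tool's axes at that moment; what a row does not reach only later rows make up. A row lasts 1/8 s, in which the tool goes at most 62.5 mm and 10.7 degrees, less where a joint would pass 70% of its speed; a pose out of reach is approached as far as the arm can. A call with a gripper value outside its range is refused whole. The fingers move at their own pace and stop on an object; the grip force is fixed at half the most. Time passes only in rows, so rows that repeat a pose let the fingers close. It gives the time, the measured TCP pose, the force, the opening and the grip force at its end, in the units of the state.
- status.get_obs(): the state, without advancing time (a new reading comes with each control period).
- camera(name): name is "scene" or "top"; returns a dict with "frame" (420x560x3 uint8, blue, green, red), "depth" (420x560 float32, m along the optical axis (not along the pixel's ray), 0 where there is no reading), "fx", "fy", "cx", "cy" (pixels), "extrinsics" (4x4, takes a point from camera to world coordinates). Camera axes: x right, y down, z forward; pixel columns grow to the right and rows downward; lengths in m; the calibration is good to about 2 mm. A picture is of the moment at which its call begins.
- ctrl.hand_in(): hands the job in; it is judged then, once.
The state is a dict: "time_s": time; "q": joint angles; "dq": joint speeds; "joint_efforts": joint torques, N m; "eef_pos": TCP position; "eef_rot": TCP orientation; "wrist_force": force on the tool from outside, world axes, zero at the start; "torque": the same for the moment, N m; "opening": opening from 0.0 (shut) to 1.0 (fully open); "grasp_force": force on a finger pad.
Only numpy, scipy, OpenCV 4.12 (cv2) and the standard library are available. Lean on these libraries where they do the work, as an engineer would, in place of code of your own. Each camera call takes 0.05 s, during which the arm holds its last target. There are 200 camera calls.

## Task

Clip the blue coffee scoop to the brass tether eye on the counter: press the orange sprung gate of the hook on its handle gently against the eye's near post until the post passes and the gate springs shut behind it. Then draw the scoop back with a light tug so that you feel the closed gate hold, and leave it clipped, standing level on the counter and let go. Do not force the hook, and leave the other things where they are.

Things in the scene. Friction and masses are not known exactly. Their poses are not given: they have to be found in the camera images.
- scoop: Blue plastic coffee scoop, 110 to 165 g, standing level on its bowl and a small foot under the handle. Origin: centre of the bowl's underside; z up; x runs along the handle from the bowl to the snap hook at its end. Bowl 54 mm across, 36 mm tall; overall 185 mm long
- handle (a point): Grip point, 65 mm along x and 30 mm above the scoop's underside, in the middle of the handle: a straight level bar, 14 mm wide (y), 12 mm tall, from x = 27 to 112 mm. A 10 mm thick foot stands below it at x = 94 mm
- hook (a point): Middle of the shut gate's line, x = 152.5 mm, y = 0, 30 mm above the scoop's underside. The steel hook is a rigid level U of 7 mm wire, open to +x: back at x = 115 mm (inner face 34 mm behind this point), arms at y = +18.5 and -18.5 mm (inner faces at +15 and -15), ending at x = 158 mm. The gate, a 7 mm orange rod, crosses its mouth from a vertical hinge at y = -18.5 to its free end at y = +12
- gate (a joint): Gate angle (rad): 0 shut, up to 1.35 pushed in towards the handle. Opens inwards only; a spring shuts it; pulled from inside it holds. The post should press near its free end, at y = 5 mm: that takes 3 to 6 N, and with its axis about 26 mm past the shut gate's line the gate snaps shut behind it. Some 3.5 mm farther it meets the hook's rigid back. Over 20 N strains the hook; a 5 N tug is plenty
- bracket: Aluminium base of the tether eye, screwed to the counter, 102 x 50 x 6 mm, x = -17 to 85 mm. Origin: on the counter under the nominal near post; z up; x points from the near post to the far post, roughly away from the robot. The hook goes on from the -x side with the scoop's x along this x, its wire 15 to 75 mm above the counter
- eye (a point): Nominal axis of the near post of the brass eye, 30 mm above the counter (the hook wire's height when the scoop stands on it). The real post, 9 mm thick, stands anywhere up to 6.5 mm nearer or farther along the bracket's x than this point (not reported: feel for it or look); across, it is true. It does not give under the hook's forces
- loop_top (a point): Middle of the eye's top bar, nominal, 85 mm above the counter. The eye is a closed upright loop of 9 mm brass rod in the bracket's x-z plane: near post, top bar, far post 64 mm behind the near one; clamped in a slot of the base
- tumbler: matt black ceramic tumbler, 76 mm across, 95 mm tall; origin at the centre of its underside
- tamper: copper-toned steel coffee tamper standing on its 58 mm foot, 90 mm tall; origin at the centre of its underside
- jug: small metal milk mug with a handle, 76 mm across, 90 mm tall; origin at the centre of its underside
- sugar_bowl: white ceramic bowl, 88 mm across, 50 mm tall; origin at the centre of its underside
- canister: clear acrylic coffee canister with a wooden lid, 104 mm across, 153 mm tall; origin at the centre of its underside
- saucer: blue ceramic saucer, 120 mm across, 18 mm tall; origin at the centre of its underside

How it is judged:
On the way, in this order (a step that is already met when the one before it is completed fails the run):
1. the eye's post presses the gate inwards (gate beyond 0.4 rad, hook in contact with the eye) (value of joint gate above 0.4 rad and contact force between scoop and bracket above 0.5 N), for 0.02 s.
2. the post is inside the hook and the gate is shut again (x of eye in the frame of scoop between 0.112 and 0.1525 m and y of eye in the frame of scoop between -0.018 and 0.018 m and z of eye in the frame of scoop between 0 and 0.065 m and value of joint gate below 0.12 rad), for 0.1 s.
3. the scoop is tugged back so that the shut gate bears on the post with at least 3 N (all of step 2 and x of eye in the frame of scoop above 0.1365 m and contact force between scoop and bracket above 3 N), for 0.1 s.
At the end, for the whole second after the job is handed in: The eye's near post is inside the hook with the gate shut (below 0.12 rad), and the scoop stands level (within 0.08 rad) at rest on the counter (underside within 4 mm of it), let go (all of step 2 and height (world z) of scoop below 0.004 m and angle between scoop's own z axis and vertical below 0.08 rad and linear speed of scoop below 0.02 m/s); the robot touches nothing.
It fails at once if the hook is forced: more than 20 N between the scoop and the tether eye (contact force between scoop and bracket above 20 N).
It fails at once if one of the other things (tumbler, tamper, milk mug, sugar bowl, canister, saucer) is moved by more than 20 mm (distance of any of tumbler, tamper, jug, sugar_bowl, canister, saucer from where it was at the start of the episode above 0.02 m).
It also fails if it takes over 48 s, if anything falls off the work surface, if the arm or the gripper's body presses on something with over 40 N, if the wrist force passes 120 N, or if a joint passes its speed limit or range.

## Working session

There is one attempt and no reset: what is moved stays moved. The work goes in short steps, Python scripts to look and compute and a shell command to move; the robot and the scene stay as the last step left them, time stands still between calls to the robot, and variables do not carry over. Pictures are saved under pics/ and viewed, at most 10 in all, crops included, and the job is handed in when it is done.

```bash
mkdir -p pics; python3 - <<'E'
from bench import status,camera
import cv2,numpy as np
o=status.get_obs();print(o)
for n in("scene","top"):
    c=camera(n);cv2.imwrite(f"pics/{n}0.png",c["frame"]);np.savez(n+"0.npz",**c)
    print(n,c["fx"],c["fy"],c["cx"],c["cy"],c["extrinsics"].round(4).tolist())
E
```

```text
{'time_s': 0.0, 'q': array([ 9.13714175e-01,  1.81560489e-01,  1.60802141e+00, -9.27889926e-06,
        1.35382557e+00, -2.06302025e-01]), 'dq': array([ 0.00059118,  0.00019094, -0.00033962, -0.00160957,  0.00105147,
        0.00114435]), 'joint_efforts': array([ 5.91601711e-04, -4.44868934e+01, -3.51339233e+01, -1.36635035e-04,
        8.86003923e-03, -4.07378468e-05]), 'eef_pos': array([0.25014158, 0.51710696, 0.23036676]), 'eef_rot': array([-3.75553481e-04,  2.23485507e-01,  9.74706830e-01, -8.26058317e-04]), 'wrist_force': array([ 0.13476067,  0.24626164, -0.1335213 ]), 'torque': array([-0.09270743, -0.00521726,  0.02028015]), 'grasp_force': 0.0, 'opening': 1.0054447691238306}
scene 406.7835562784839 406.7835562784839 274.6514659001396 211.00490379236518 [[-0.3924, 0.4863, -0.7807, 1.4108], [0.9197, 0.1974, -0.3394, 0.3319], [-0.0109, -0.8512, -0.5247, 0.6477], [0.0, 0.0, 0.0, 1.0]]
top 410.87418204512284 410.87418204512284 277.96855270434565 213.73982181902142 [[-0.0086, -0.9969, 0.0785, 0.4771], [-0.9999, 0.0094, 0.0096, -0.0373], [-0.0103, -0.0785, -0.9969, 1.4357], [0.0, 0.0, 0.0, 1.0]]
```

View pics/scene0.png

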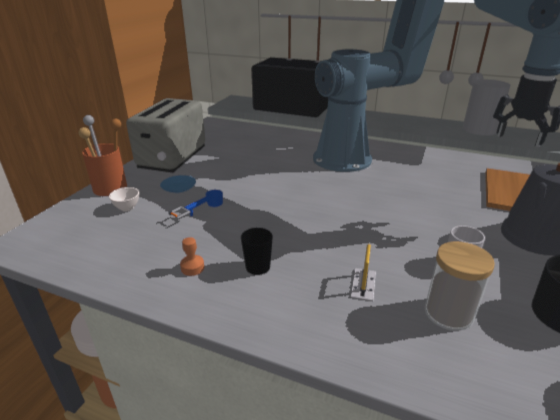

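View pics/top0.png

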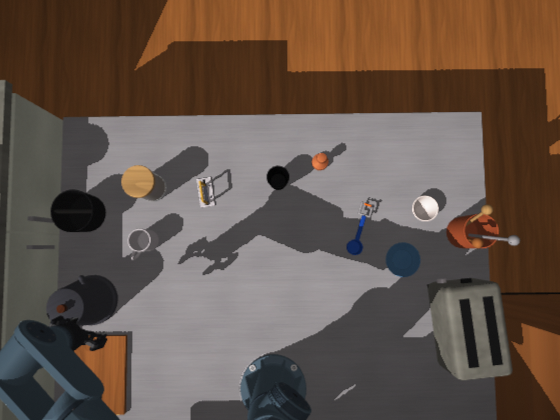

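```bash
python3 - <<'E'
import numpy as np,cv2
t=np.load("top0.npz");s=np.load("scene0.npz")
a=cv2.resize(t["frame"][160:225,170:240],None,fx=8,fy=8,interpolation=0)[:, :560]
b=cv2.resize(s["frame"][235:300,340:390],None,fx=8,fy=8,interpolation=0)
im=np.zeros((600,800,3),np.uint8)
a=cv2.resize(t["frame"][170:215,180:240],None,fx=6.6,fy=6.6,interpolation=0);b=b[:,:]
im[:a.shape[0],:a.shape[1]]=a
im[:b.shape[0],400:400+b.shape[1]]=b
c=cv2.resize(t["frame"][190:260,340:390],None,fx=4,fy=4,interpolation=0);im[305:305+c.shape[0],:c.shape[1]]=c
cv2.imwrite("pics/crop1.png",im)
E
```

```text
(no output)
```

View pics/crop1.png

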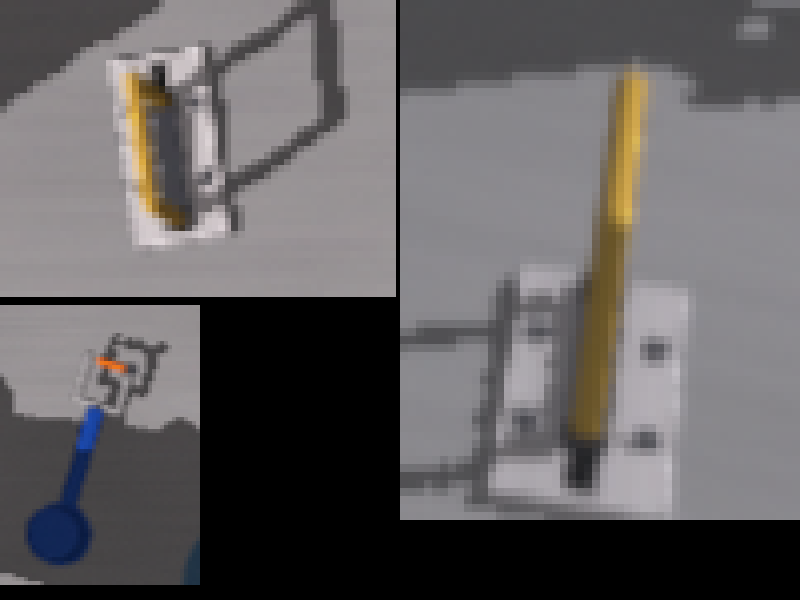

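The crop shows the bracket (top view ≈ (205,191)) with the brass loop along its long axis, and the scoop with bowl at (355,247), hook at (369,207). Now measure.

```bash
cat > h.py <<'E'
import numpy as np,cv2
def ray(c,uv,z):
    uv=np.atleast_2d(np.float64(uv));E=c["extrinsics"]
    d=np.c_[(uv[:,0]-c["cx"])/c["fx"],(uv[:,1]-c["cy"])/c["fy"],np.ones(len(uv))]@E[:3,:3].T
    return E[:3,3]+d*((z-E[2,3])/d[:,2])[:,None]
def proj(c,p):
    E=c["extrinsics"];q=(np.atleast_2d(p)-E[:3,3])@E[:3,:3]
    return np.c_[q[:,0]/q[:,2]*c["fx"]+c["cx"],q[:,1]/q[:,2]*c["fy"]+c["cy"]]
def mask(c,lo,hi,box):
    m=cv2.inRange(cv2.cvtColor(c["frame"],cv2.COLOR_BGR2HSV),lo,hi);k=np.zeros_like(m);x0,y0,x1,y1=box;k[y0:y1,x0:x1]=m[y0:y1,x0:x1];return k
def pts(m): v,u=np.nonzero(m);return np.c_[u,v].astype(float)
def scoop(c,box):
    b=mask(c,(105,120,30),(130,255,255),box);P=ray(c,pts(b),.036)[:,:2]
    e=cv2.erode(b,np.ones((7,7)));B=cv2.dilate(e,np.ones((9,9)))&b
    bc=ray(c,[cv2.minEnclosingCircle(pts(B).astype(np.float32))[0]],.036)[0,:2]
    H=P[np.linalg.norm(P-bc,axis=1)>.034]
    mu=H.mean(0);d=np.linalg.svd(H-mu)[2][0];d*=np.sign(d@(mu-bc))
    bo=mu+d*((bc-mu)@d)
    return bc,bo,d,((H-bo)@d).max()
E
python3 - <<'E'
from h import *
t=dict(np.load("top0.npz"));s=dict(np.load("scene0.npz"))
bc,bo,d,L=scoop(t,(335,185,385,262))
print("bowl",bc,bo,"yaw",np.degrees(np.arctan2(d[1],d[0])),"handle end",L)
o=mask(t,(3,150,120),(18,255,255),(350,190,385,225));g=ray(t,pts(o),.0335)[:,:2];print("gate",len(g),(g-bo)@d,(g-bo)@[-d[1],d[0]])
# bracket, top
w=mask(t,(0,0,165),(180,60,255),(190,170,222,212));y=mask(t,(15,120,90),(35,255,255),(190,170,222,212))
m=cv2.morphologyEx(w|y,cv2.MORPH_CLOSE,np.ones((7,7)))
P=ray(t,pts(m),.006)[:,:2].astype(np.float32);r=cv2.minAreaRect(P);print("plate",r)
Y=pts(y);print("brass top px",len(Y));Q=ray(t,Y,.0895)[:,:2]
r2=cv2.minAreaRect(Q.astype(np.float32));print(r2)
ws=mask(s,(0,0,160),(180,60,255),(345,260,385,300));ys=mask(s,(15,100,60),(35,255,255),(340,235,385,300))
m=cv2.morphologyEx(ws|cv2.bitwise_and(ys,mask(s,(0,0,0),(180,255,255),(345,269,385,300))),cv2.MORPH_CLOSE,np.ones((5,5)))
print("plate scene",cv2.minAreaRect(ray(s,pts(m),.006)[:,:2].astype(np.float32)))
def other(c,z,box,lo,hi): 
    return ray(c,[pts(mask(c,lo,hi,box)).mean(0)],z)[0]
for n,px,z in[("tumbler",(278,178),.09),("tamper",(320,160),.09),("bowl",(425,208),.05),("saucer",(403,260),.018),("canister",(138,182),.153),("jug",(139,241),.09)]:print(n,ray(t,px,z)[0].round(3))
E
```

```text
bowl [ 0.47411949 -0.28255672] [ 0.47436161 -0.28182109] yaw -18.21845189209392 handle end 0.1094187739110506
gate 13 [0.15246978 0.1535061  0.14917579 0.15021199 0.15124814 0.15228424
 0.15332029 0.14691915 0.14795518 0.14899117 0.1500271  0.15106298
 0.14777094] [ 0.00786818  0.00461364  0.00687524  0.00362135  0.00036762 -0.00288594
 -0.00613934  0.00262944 -0.00062363 -0.00387655 -0.0071293  -0.01038189
 -0.01137082]
plate ((0.6679835915565491, 0.23264849185943604), (0.10346633940935135, 0.05202324315905571), 8.294828414916992)
brass top px 51
((0.6575878858566284, 0.22571823000907898), (0.07574788480997086, 0.0171845443546772), 6.603320121765137)
plate scene ((0.6512247323989868, 0.23125842213630676), (0.13765458762645721, 0.04862663149833679), 8.125852584838867)
tumbler [ 0.702 -0.025  0.09 ]
tamper [ 0.761 -0.165  0.09 ]
bowl [ 0.601 -0.52   0.05 ]
saucer [ 0.426 -0.45   0.018]
canister [0.683 0.417 0.153]
jug [0.498 0.432 0.09 ]
```

```bash
python3 - <<'E'
from h import *
t=dict(np.load("top0.npz"));s=dict(np.load("scene0.npz"))
for yaw in(7.3,8.2):
    y=np.radians(yaw);d=np.array([np.cos(y),np.sin(y)]);n=np.array([-d[1],d[0]]);O=np.array([.668,.2326])-.034*d
    print(yaw,O)
    for nm,c,uv in[("top far",t,(200.2,181.1)),("top near",t,(203.5,202.5)),("scene nearend",s,(369.4,243.5)),("scene farend",s,(367.5,263))]:
        p=ray(c,uv,.0875)[0,:2]-O;print(nm,p@d,p@n)
    for c in(t,s):
        print([proj(c,[*(O+x*d+w*n),.006]).round(1).tolist() for x,w in((-.017,.025),(-.017,-.025),(.085,-.025),(.085,.025))])
yb=mask(t,(15,120,90),(35,255,255),(190,170,222,212));Y=pts(yb)
for v in np.unique(Y[:,1]):print(int(v),Y[Y[:,1]==v][:,0],t["frame"][int(v),198:210].max(1))
E
```

```text
7.3 [0.63427559 0.2282798 ]
top far 0.06023873668450155 -0.0030983993044319774
top near -0.012138356020343298 -0.005294985475430864
scene nearend -0.0075507419439436695 0.0016558739313141256
scene farend 0.06567988462186555 0.003512191155583915
[[[199.5, 207.5]], [[213.7, 205.6]], [[210.1, 177.0]], [[196.1, 178.9]]]
[[[375.8, 270.0]], [[355.0, 266.5]], [[349.9, 294.6]], [[372.6, 298.7]]]
8.2 [0.63434761 0.22775062]
top far 0.06018683213563893 -0.0035101572255637195
top near -0.012215834062884935 -0.0045696224479558145
scene nearend -0.007519606594757413 0.002308320338511655
scene farend 0.06573114345405895 0.0030141518651196275
[[[199.8, 207.6]], [[213.9, 205.4]], [[209.9, 176.9]], [[195.8, 179.1]]]
[[[375.4, 269.8]], [[354.6, 266.6]], [[350.3, 294.8]], [[373.0, 298.7]]]
181 [199. 200.] [218 211 163 147 136  71  32 155 205 202 171 124]
182 [199. 200. 201.] [218 220 168 103  92  58  25 154 176 138 121 107]
183 [199. 200. 201.] [214 222 178 101  85  71  47  81 106 106 106 157]
184 [200. 201. 202.] [209 223 189 125 103  87  80  59  79 106 118 143]
185 [200. 201. 203. 204.] [191 213 198 
[... 524 characters left out ...]
 [184 209 225 208 151 100  71  71  72  71  93 167]
194 [201. 202.] [172 202 229 219 150  97  83  71  71  73  94 166]
195 [201. 202.] [177 205 227 222 159 116 102  72  71  78  98 166]
196 [201. 202.] [169 199 221 221 167 109  92  70  71  72  93 136]
197 [201. 202.] [140 176 192 203 176 109  88  71  70  65  88 108]
198 [201. 202.] [145 179 172 192 184 117  89  71  71  66  87 106]
199 [201. 202.] [149 199 197 201 195 147 108  71  70  70  79 100]
200 [202. 203.] [151 185 204 221 207 144  94  74  68  70  70  93]
201 [202. 203.] [152 174 201 221 212 149  88  85  78  59  58  92]
202 [204.] [151 176 203 214 211 174 114  89  87  71  63  93]
203 [206.] [149 161 193 211 210 202 175 129  94  80  70  91]
```

```bash
cat > go.py <<'E'
import numpy as np,sys
from scipy.spatial.transform import Rotation as R
from bench import status
def go(p,yaw):
    o=status.get_obs();q=o["eef_rot"];A=R.from_quat([q[1],q[2],q[3],q[0]])
    y=np.radians(yaw);x=np.array([np.cos(y),np.sin(y),0]);z=np.array([0,0,-1.]);B=R.from_matrix(np.c_[x,np.cross(z,x),z])
    print("t",round(o["time_s"],2),"shift cm",(A.inv().apply(np.array(p)-o["eef_pos"])*100).round(2),"turn",np.degrees((A.inv()*B).as_rotvec()).round(2),"F",o["wrist_force"].round(2),"open",round(o["opening"],3),o["eef_pos"].round(4))
if __name__=="__main__":
    v=list(map(float,sys.argv[1:]));go(v[:3],v[3])
E
python3 go.py 0.536 -0.302 0.12 161.8
```

```text
t 0.1 shift cm [-61.42 -61.26  11.12] turn [-0.09 -0.03 -7.63] F [-0.57 -0.91 -0.03] open 1.0 [0.2502 0.5172 0.2304]
```

```bash
python3 -m handwheel '[[[1,-61.4,-61.3,5,0,0,-7.6],[1,-61.4,-61.3,5,0,0,-7.6],[1,-61.4,-61.3,5,0,0,-7.6],[1,-61.4,-61.3,5,0,0,-7.6],[1,-61.4,-61.3,5,0,0,-7.6],[1,-61.4,-61.3,5,0,0,-7.6],[1,-61.4,-61.3,5,0,0,-7.6],[1,-61.4,-61.3,5,0,0,-7.6],[1,-61.4,-61.3,5,0,0,-7.6],[1,-61.4,-61.3,5,0,0,-7.6]]]'; python3 go.py 0.536 -0.302 0.12 161.8
```

```text
time_s: 1.35
eef_pos: [0.4561, -0.0737, 0.1952]
eef_rot: [0.0, 0.159, 0.987, 0.0]
wrist_force: [1.2, 0.1, -0.1]
opening: 1.0
grasp_force: 0.0
t 1.35 shift cm [-14.74 -19.18   7.52] turn [ 0.01  0.02 -0.06] F [ 1.18  0.09 -0.07] open 1.0 [ 0.4561 -0.0737  0.1952]
```

```bash
python3 -m handwheel '[[[1,-14,-18.2,7,0,0,0],[1,-14,-18.2,7,0,0,0],[1,-14,-18.2,7,0,0,0],[1,-14,-18.2,7,0,0,0],[1,-14,-18.2,7,0,0,0],[1,-14,-18.2,7,0,0,0],[1,-14,-18.2,7,0,0,0]]]'; python3 go.py 0.536 -0.302 0.012 161.8
```

```text
time_s: 2.22
eef_pos: [0.532, -0.2871, 0.1258]
eef_rot: [0.0, 0.158, 0.987, 0.0]
wrist_force: [-0.7, 0.1, -0.1]
opening: 1.003
grasp_force: 0.0
t 2.23 shift cm [-0.84 -1.29 11.38] turn [0.   0.01 0.04] F [-0.68  0.13 -0.11] open 1.003 [ 0.532  -0.2871  0.1258]
```

```bash
python3 -m handwheel '[[[1,-0.8,-1.3,5,0,0,0],[1,-0.8,-1.3,9,0,0,0],[1,-0.8,-1.3,11.2,0,0,0],[1,-0.8,-1.3,11.3,0,0,0],[1,-0.8,-1.3,11.3,0,0,0],[1,-0.8,-1.3,11.3,0,0,0]]]'; python3 go.py 0.536 -0.302 0.012 161.8; python3 - <<'E'
from bench import camera
import cv2,numpy as np
c=camera("top");s=camera("scene");im=np.hstack([cv2.resize(c["frame"][170:290,300:420],(400,400)),cv2.resize(s["frame"][120:240,130:250],(400,400))]);cv2.imwrite("pics/grasp.png",im)
E
```

```text
time_s: 2.98
eef_pos: [0.5367, -0.304, 0.0144]
eef_rot: [0.001, 0.158, 0.987, -0.001]
wrist_force: [-0.1, -0.2, -0.5]
opening: 1.001
grasp_force: 0.0
t 2.98 shift cm [0.13 0.16 0.24] turn [-0.07  0.18 -0.01] F [-0.12 -0.25 -0.45] open 1.001 [ 0.5367 -0.304   0.0144]
```

View pics/grasp.png

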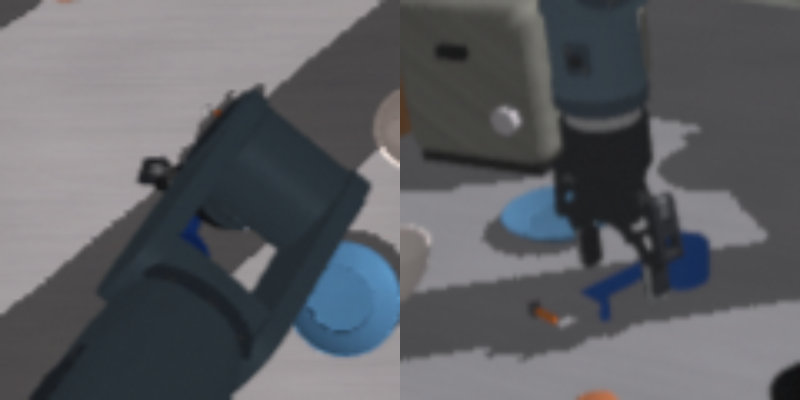

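The picture shows the fingers straddling the blue handle (right half ≈ (620,280)), foot to the left. Close.

```bash
python3 -m handwheel '[[[1,0.1,0.1,0.2,0,0,0],[-1,0.1,0.1,0.2,0,0,0],[-1,0.1,0.1,0.2,0,0,0],[-1,0.1,0.1,0.2,0,0,0],[-1,0.1,0.1,0.2,0,0,0],[-1,0.1,0.1,0.2,0,0,0],[-1,0.1,0.1,0.2,0,0,0],[-1,0.1,0.1,0.2,0,0,0]]]'; python3 go.py 0.536 -0.302 0.012 161.8
```

```text
time_s: 4.08
eef_pos: [0.535, -0.302, 0.0105]
eef_rot: [0.0, 0.158, 0.987, -0.0]
wrist_force: [1.0, -0.3, 0.4]
opening: 0.152
grasp_force: 58.6
t 4.08 shift cm [-0.1   0.03 -0.15] turn [-0.01  0.02 -0.03] F [ 0.97 -0.33  0.36] open 0.152 [ 0.535  -0.302   0.0105]
```

```bash
python3 -m handwheel '[[[-1,0,0,-2,0,0,0],[-1,0,0,-5,0,0,0],[-1,0,0,-9,0,0,0],[-1,0,0,-9,0,0,0],[-1,0,0,-9,0,0,0]]]'; python3 go.py 0.49 0.205 0.10 188
```

```text
time_s: 4.7
eef_pos: [0.5346, -0.3016, 0.1005]
eef_rot: [-0.0, 0.158, 0.987, 0.0]
wrist_force: [0.5, -0.3, -2.0]
opening: 0.155
grasp_force: 58.6
t 4.7 shift cm [20.08 46.73  0.05] turn [ 0.000e+00 -1.000e-02 -2.623e+01] F [ 0.47 -0.33 -2.01] open 0.155 [ 0.5346 -0.3016  0.1005]
```

```bash
python3 -m handwheel '[[[-1,1,2,0,0,0,-1],[-1,3,7,0,0,0,-4],[-1,5.4,12.5,0,0,0,-7],[-1,7.8,18,0,0,0,-10],[-1,10.2,23.5,0,0,0,-13],[-1,12.6,29,0,0,0,-16],[-1,15,34.5,0,0,0,-19],[-1,17.4,40,0,0,0,-23],[-1,19.3,45,0,0,0,-26.2],[-1,20.1,46.7,0,0,0,-26.2]]]'; python3 go.py 0.49 0.205 0.0125 188
```

```text
time_s: 5.95
eef_pos: [0.4873, 0.2077, 0.0991]
eef_rot: [-0.001, -0.072, 0.997, 0.0]
wrist_force: [-0.0, -0.1, -1.5]
opening: 0.151
grasp_force: 58.8
t 5.95 shift cm [-0.25 -0.31  8.65] turn [ 0.02 -0.17  0.23] F [-0.   -0.12 -1.52] open 0.151 [0.4873 0.2077 0.0991]
```

```bash
python3 -m handwheel '[[[-1,0,0,3,0,0,0],[-1,0,0,6,0,0,0],[-1,0,0,8,0,0,0],[-1,0,0,8.6,0,0,0],[-1,0,0,8.6,0,0,0],[-1,0,0,8.6,0,0,0],[-1,0,0,8.6,0,0,0]]]'; python3 go.py 0.5077 0.205 0.0125 188; python3 - <<'E'
from bench import camera
import cv2,numpy as np
c=camera("top");s=camera("scene");np.savez("top1.npz",**c);np.savez("scene1.npz",**s)
im=np.hstack([cv2.resize(c["frame"][165:245,165:245],(400,400),interpolation=0),cv2.resize(s["frame"][220:300,320:400],(400,400),interpolation=0)]);cv2.imwrite("pics/appr.png",im)
E
```

```text
time_s: 6.82
eef_pos: [0.4907, 0.2047, 0.0153]
eef_rot: [0.001, -0.069, 0.998, 0.0]
wrist_force: [-0.1, 0.0, -0.7]
opening: 0.152
grasp_force: 58.8
t 6.83 shift cm [-1.68 -0.2   0.28] turn [ 0.    0.1  -0.03] F [-0.1   0.   -0.68] open 0.152 [0.4907 0.2047 0.0153]
```

View pics/appr.png

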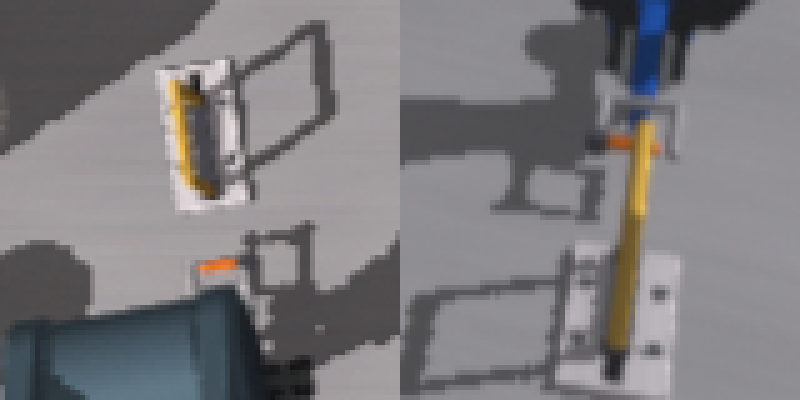

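```bash
python3 - <<'E'
from h import *
t=dict(np.load("top1.npz"));s=dict(np.load("scene1.npz"))
y=np.radians(8);d=np.array([np.cos(y),np.sin(y)]);n=np.array([-d[1],d[0]]);O=np.array([.668,.2326])-.034*d
for nm,c,box in(("top",t,(195,205,225,230)),("scene",s,(345,235,390,260))):
    g=ray(c,pts(mask(c,(3,150,100),(14,255,255),box)),.039)[:,:2]-O;x=g@d;w=g@n
    print(nm,len(g),"x",x.min(),x.mean(),x.max(),"y",w.min(),w.max())
    A=np.polyfit(w,x,1);print("slope deg",np.degrees(A[0]))
tcp=np.array([.4907,.2047])+.0885*np.array([np.cos(y),np.sin(y)])-O;print("FK gate",tcp@d,tcp@n)
# plate edges in scene
ws=mask(s,(0,0,160),(180,60,255),(345,260,385,300))
P=ray(s,pts(ws),.006)[:,:2]-O;q=P[np.abs(P@d-.034)<.05];print("scene plate",np.percentile(q@n,[1,99]),np.percentile(P@d,[1,99]))
wt=mask(t,(0,0,165),(180,60,255),(190,170,222,212));P=ray(t,pts(wt),.006)[:,:2]-O;print("top plate",np.percentile(P@n,[1,99]),np.percentile(P@d,[1,99]))
E
```

```text
top 12 x -0.06223468903797632 -0.05951104694208325 -0.05681388514358678 y -0.014959089202981864 0.0057927210506512955
slope deg 3.946655909676755
scene 7 x -0.05723150002866788 -0.05290730558646146 -0.049526104881569416 y -0.013592383385960628 -0.006102671460012444
slope deg 18.99443299809514
FK gate -0.056957458104666264 -0.002953088317670221
scene plate [-0.02307003  0.0267941 ] [-0.01483622  0.08597208]
top plate [-0.04857344  0.05136681] [-0.01859704  0.08542475]
```

```bash
python3 -m handwheel '[[[-1,-0.8,-0.1,0.2,0,0,0],[-1,-1.6,-0.2,0.3,0,0,0],[-1,-2.4,-0.2,0.3,0,0,0],[-1,-3,-0.2,0.3,0,0,0],[-1,-3.4,-0.2,0.3,0,0,0],[-1,-3.6,-0.2,0.3,0,0,0],[-1,-3.6,-0.2,0.3,0,0,0],[-1,-3.6,-0.2,0.3,0,0,0]]]'; python3 go.py 0.555 0.2117 0.0125 188
```

```text
time_s: 7.92
eef_pos: [0.5257, 0.2076, 0.0113]
eef_rot: [-0.0, -0.07, 0.998, -0.0]
wrist_force: [-0.0, 0.6, -1.3]
opening: 0.148
grasp_force: 58.8
t 7.92 shift cm [-2.96  0.   -0.12] turn [-0.   -0.02 -0.03] F [-0.03  0.6  -1.34] open 0.148 [0.5257 0.2076 0.0113]
```

```bash
python3 -m handwheel '[[[-1,-0.3,0,0,0,0,0],[-1,-0.6,0,0,0,0,0],[-1,-0.8,0,0,0,0,0],[-1,-0.8,0,0,0,0,0],[-1,-0.8,0,0,0,0,0]]]'; python3 -m handwheel '[[[-1,-0.2,0,0,0,0,0],[-1,-0.4,0,0,0,0,0],[-1,-0.4,0,0,0,0,0],[-1,-0.4,0,0,0,0,0]]]';
```

```text
time_s: 8.55
eef_pos: [0.5337, 0.2087, 0.0113]
eef_rot: [-0.0, -0.07, 0.998, -0.0]
wrist_force: [0.6, 0.6, -1.7]
opening: 0.15
grasp_force: 58.8
time_s: 9.05
eef_pos: [0.5376, 0.2092, 0.0112]
eef_rot: [-0.0, -0.07, 0.998, -0.0]
wrist_force: [-1.6, -1.4, -1.2]
opening: 0.149
grasp_force: 58.8
```

```bash
python3 -m handwheel '[[[-1,-0.2,0,0,0,0,0],[-1,-0.3,0,0,0,0,0],[-1,-0.3,0,0,0,0,0],[-1,-0.3,0,0,0,0,0]]]'; python3 -m handwheel '[[[-1,-0.2,0,0,0,0,0],[-1,-0.3,0,0,0,0,0],[-1,-0.3,0,0,0,0,0],[-1,-0.3,0,0,0,0,0]]]';python3 - <<'E'
from bench import camera
import cv2,numpy as np
c=camera("top");s=camera("scene");np.savez("top2.npz",**c);np.savez("scene2.npz",**s)
im=np.hstack([cv2.resize(c["frame"][165:245,165:245],(400,400),interpolation=0),cv2.resize(s["frame"][220:300,320:400],(400,400),interpolation=0)]);cv2.imwrite("pics/press.png",im)
E
```

```text
time_s: 9.55
eef_pos: [0.5404, 0.2096, 0.0111]
eef_rot: [-0.0, -0.069, 0.998, -0.0]
wrist_force: [-5.1, -1.2, -1.5]
opening: 0.152
grasp_force: 58.9
time_s: 10.05
eef_pos: [0.5435, 0.2101, 0.0112]
eef_rot: [-0.0, -0.07, 0.998, -0.0]
wrist_force: [-5.2, -1.7, 0.2]
opening: 0.151
grasp_force: 58.9
```

View pics/press.png

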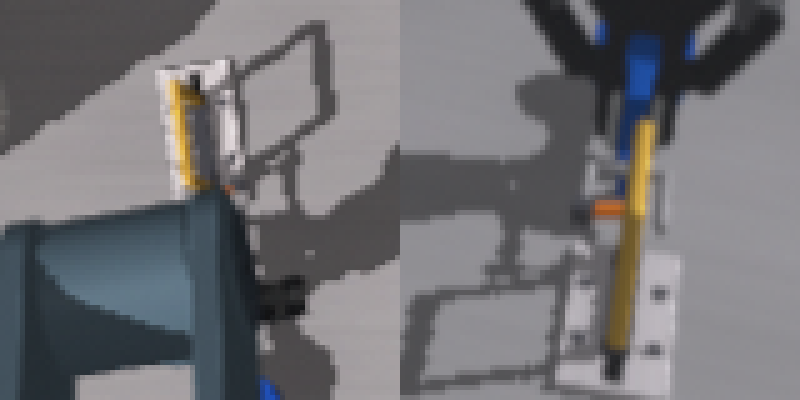

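The picture shows the hook's gate (orange, right half ≈ (610,208)) pressed at the post with a ~5 N reaction. Continue slowly.

```bash
python3 -m handwheel '[[[-1,-0.2,0,0,0,0,0],[-1,-0.4,0,0,0,0,0],[-1,-0.6,0,0,0,0,0],[-1,-0.6,0,0,0,0,0]]]';  python3 -m handwheel '[[[-1,-0.2,0,0,0,0,0],[-1,-0.4,0,0,0,0,0],[-1,-0.6,0,0,0,0,0],[-1,-0.6,0,0,0,0,0]]]';python3 -m handwheel '[[[-1,-0.2,0,0,0,0,0],[-1,-0.4,0,0,0,0,0],[-1,-0.6,0,0,0,0,0],[-1,-0.6,0,0,0,0,0]]]'
```

```text
time_s: 10.65
eef_pos: [0.5491, 0.2109, 0.011]
eef_rot: [-0.001, -0.07, 0.998, -0.0]
wrist_force: [-5.3, -0.9, -1.1]
opening: 0.151
grasp_force: 58.8
time_s: 11.15
eef_pos: [0.5552, 0.2115, 0.0109]
eef_rot: [-0.001, -0.069, 0.998, -0.0]
wrist_force: [-5.3, -3.2, -2.3]
opening: 0.154
grasp_force: 58.8
time_s: 11.65
eef_pos: [0.5618, 0.212, 0.0112]
eef_rot: [0.0, -0.069, 0.998, -0.0]
wrist_force: [-3.7, -4.3, -1.8]
opening: 0.152
grasp_force: 58.8
```

```bash
python3 -m handwheel '[[[-1,-0.2,0,0,0,0,0],[-1,-0.3,0,0,0,0,0],[-1,-0.3,0,0,0,0,0]]]';  python3 -m handwheel '[[[-1,-0.2,0,0,0,0,0],[-1,-0.2,0,0,0,0,0],[-1,-0.2,0,0,0,0,0]]]';python3 -m handwheel '[[[-1,-0.2,0,0,0,0,0],[-1,-0.2,0,0,0,0,0],[-1,-0.2,0,0,0,0,0]]]'
```

```text
time_s: 12.02
eef_pos: [0.5657, 0.2122, 0.0116]
eef_rot: [0.001, -0.069, 0.998, -0.0]
wrist_force: [-0.5, -5.9, -1.1]
opening: 0.153
grasp_force: 58.9
time_s: 12.4
eef_pos: [0.5679, 0.2136, 0.012]
eef_rot: [0.001, -0.069, 0.998, 0.0]
wrist_force: [0.5, -0.3, -1.4]
opening: 0.152
grasp_force: 59.1
time_s: 12.78
eef_pos: [0.5686, 0.2137, 0.0114]
eef_rot: [0.0, -0.07, 0.998, 0.0]
wrist_force: [-0.2, -0.2, -0.7]
opening: 0.144
grasp_force: 59.1
```

```bash
python3 -m handwheel '[[[-1,0.3,0,0,0,0,0],[-1,0.6,0,0,0,0,0],[-1,0.9,0,0,0,0,0],[-1,1.2,0,0,0,0,0],[-1,1.2,0,0,0,0,0],[-1,1.2,0,0,0,0,0]]]';  python3 -m handwheel '[[[-1,0.1,0,0,0,0,0],[-1,0.2,0,0,0,0,0],[-1,0.2,0,0,0,0,0],[-1,0.2,0,0,0,0,0]]]'
```

```text
time_s: 13.52
eef_pos: [0.5568, 0.2119, 0.0114]
eef_rot: [0.0, -0.069, 0.998, 0.0]
wrist_force: [0.0, -0.8, -1.2]
opening: 0.153
grasp_force: 59.1
time_s: 14.02
eef_pos: [0.5547, 0.2116, 0.0113]
eef_rot: [0.0, -0.069, 0.998, 0.0]
wrist_force: [-0.5, 1.2, -2.5]
opening: 0.149
grasp_force: 59.1
```

```bash
python3 -m handwheel '[[[-1,0.1,0,0,0,0,0],[-1,0.1,0,0,0,0,0],[-1,0.1,0,0,0,0,0]]]';  python3 -m handwheel '[[[-1,0.1,0,0,0,0,0],[-1,0.1,0,0,0,0,0],[-1,0.1,0,0,0,0,0]]]'
```

```text
time_s: 14.4
eef_pos: [0.5536, 0.2115, 0.0113]
eef_rot: [0.0, -0.07, 0.998, -0.0]
wrist_force: [-0.5, 0.5, -1.7]
opening: 0.152
grasp_force: 59.1
time_s: 14.78
eef_pos: [0.553, 0.2113, 0.0115]
eef_rot: [0.0, -0.069, 0.998, 0.0]
wrist_force: [2.0, -0.4, -1.7]
opening: 0.153
grasp_force: 59.1
```

```bash
python3 -m handwheel '[[[-1,0.05,0,0,0,0,0],[-1,0.05,0,0,0,0,0],[-1,0.05,0,0,0,0,0]]]'; python3 -m handwheel '[[[-1,0.03,0,0,0,0,0],[-1,0.03,0,0,0,0,0],[-1,0.03,0,0,0,0,0]]]'
```

```text
time_s: 15.15
eef_pos: [0.5527, 0.2113, 0.0116]
eef_rot: [0.001, -0.069, 0.998, 0.0]
wrist_force: [4.2, 0.4, -2.4]
opening: 0.151
grasp_force: 59.0
time_s: 15.52
eef_pos: [0.5526, 0.2113, 0.0117]
eef_rot: [0.001, -0.069, 0.998, 0.0]
wrist_force: [4.9, 0.9, -2.3]
opening: 0.152
grasp_force: 59.0
```

```bash
python3 -m handwheel '[[[-1,0.04,0,0,0,0,0],[-1,0.04,0,0,0,0,0],[-1,0.04,0,0,0,0,0],[-1,0.04,0,0,0,0,0]]]'; python3 -m handwheel '[[[-1,-0.2,0,0,0,0,0],[-1,-0.5,0,0.05,0,0,0],[-1,-0.6,0,0.1,0,0,0],[-1,-0.6,0,0.1,0,0,0],[-1,-0.6,0,0.1,0,0,0]]]'
```

```text
time_s: 16.02
eef_pos: [0.5526, 0.2113, 0.0118]
eef_rot: [0.001, -0.069, 0.998, 0.0]
wrist_force: [5.9, 0.4, -2.9]
opening: 0.15
grasp_force: 58.9
time_s: 16.65
eef_pos: [0.557, 0.212, 0.0104]
eef_rot: [-0.0, -0.07, 0.998, -0.0]
wrist_force: [-3.1, -0.8, 4.6]
opening: 0.15
grasp_force: 59.8
```

```bash
python3 -m handwheel '[[[0,0,0,-0.05,0,0,0],[1,0,0,-0.05,0,0,0],[1,0,0,-0.05,0,0,0],[1,0,0,-0.05,0,0,0],[1,0,0,-0.05,0,0,0],[1,0,0,-0.05,0,0,0]]]'; python3 -m handwheel '[[[1,0,0,-1,0,0,0],[1,0,0,-3,0,0,0],[1,0,0,-6,0,0,0],[1,0,0,-10,0,0,0],[1,0,0,-14,0,0,0],[1,5,0,-15,0,0,0],[1,10,0,-15,0,0,0],[1,15,0,-15,0,0,0],[1,15,0,-15,0,0,0]]]';python3 - <<'E'
from bench import camera
from h import *
c=camera("top");s=camera("scene")
bc,bo,d,L=scoop(c,(185,195,245,270));print(bo,np.degrees(np.arctan2(d[1],d[0])),L)
im=np.hstack([cv2.resize(c["frame"][165:265,165:265],(400,400),interpolation=0),cv2.resize(s["frame"][200:300,310:410],(400,400),interpolation=0)]);cv2.imwrite("pics/end.png",im)
E
```

```text
time_s: 17.4
eef_pos: [0.5574, 0.212, 0.0108]
eef_rot: [-0.0, -0.07, 0.998, 0.0]
wrist_force: [0.1, 0.1, 0.3]
opening: 0.999
grasp_force: 0.0
time_s: 18.52
eef_pos: [0.4057, 0.1911, 0.1615]
eef_rot: [-0.0, -0.07, 0.998, 0.0]
wrist_force: [0.7, -0.9, 0.6]
opening: 1.0
grasp_force: 0.0
[0.49226471 0.20128149] 7.81771387209831 0.11117965636123385
```

View pics/end.png

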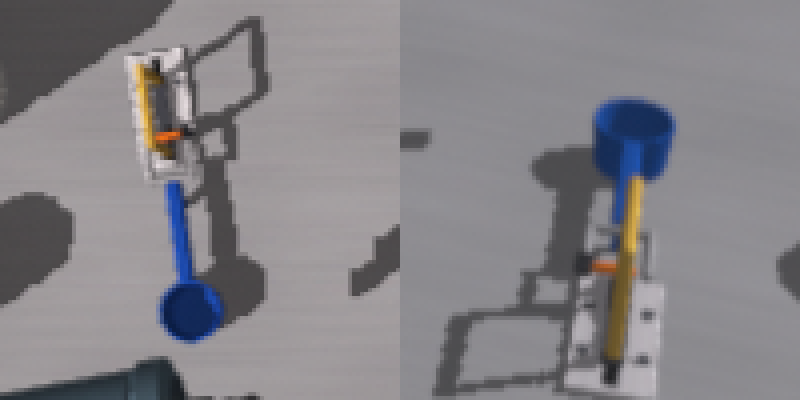

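The picture shows the scoop standing level. Its gate is shut across the hook behind the near post (left half ≈ (168,135)), and the gripper is clear, so I'm handing in.

```bash
python3 -c "
from bench import ctrl
print(ctrl.hand_in())"
```

```text
the job is handed in; nothing more can be done
None
```

The scoop is clipped to the tether eye with its gate shut behind the post. A tug of about 6 N felt the gate hold. The scoop was left level on the counter, let go, and the job is handed in; no verdict was returned.

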